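# Fit the sensor clip to the pitch warmer and start it

### The arm

A 6-joint arm with a two-finger parallel gripper is mounted at the origin on the work surface. World frame = base frame: x ahead of the robot, y to its left, z up, the work surface at z = 0. Lengths are in m, angles in degrees, forces in N, time in s.
With the tool pointing down it reaches from about 0.25 to 0.725 m from the base axis. Payload 9.7 kg.
Tool frame: the origin (TCP) lies between the finger pads; the fingertips stand 19 mm ahead of it and the grasp point (between the pads) is the TCP; z points along the fingers, y is the line along which they close (so a half turn about z gives the same grasp; the last joint's range is limited). The gripper opens to 85 mm and grips with 20 to 120 N. Pads are 22 mm wide; open, the fingers measure 114 mm over their backs; the gripper's body (76 mm by 85 mm) begins 54 mm behind the grasp point. The pads swing forward as they close: fully open they stand 13 mm farther back than shut.
Start: joints at [74.828, 4.979, 10.078, 95.1, 0, 90], TCP at [0.144, 0.531, 0.25] pointing down, gripper open.
Joint ranges: [-179.16, 179.16], [-48.56, 103.87], [-65.8, 70.77], [-126.05, 130.52], [-82.76, 87.17], [-180, 180]. Speed limits (degrees/s): [127.2, 127.2, 147.25, 180, 180, 180].

### API

Orientations are given as [roll, pitch, yaw] about the fixed x, y, z axes, in that order (R = Rz(yaw) Ry(pitch) Rx(roll)).
In Python, from workcell import bot gives the robot as it stands. The module is installed in compiled form; this text tells all that it offers.
- The arm moves only by the shell command python3 -m crank 'ROWS' [OPENING] [FORCE]. ROWS is JSON, a list that holds one entry, the list of rows, each a list of 6 numbers: the shift along the world's x, y, z as a fraction of full scale, then the turn, a rotation vector about the world's x, y, z as a fraction of full scale. In form: [[[x, y, z, wx, wy, wz], ...]]. A call has 1 to 20 rows; each row shifts and turns the commanded pose from where the row before left it; what a row does not reach is not made up. Full scale, the value 1, is 20 mm for a shift and 0.12 rad for a turn. A row lasts 1/12 s, in which the tool goes at most 41.7 mm and 7.16 degrees, less where a joint would pass 70% of its speed; a pose out of reach is approached as far as the arm can. A call with a number of a shift or a turn outside -1 to 1 is refused whole. A call with a gripper value outside its range is refused whole. OPENING is the opening, from 0 (shut) to 1 (fully open), set as the call begins (- or left out, the last holds). The fingers move at their own pace and stop on an object; FORCE is the grip in N (left out, the last holds). Time passes only in rows, so rows that do not move let the fingers close. It gives the time, the measured TCP pose, the force, the opening and the grip force at its end, in the units of the state.
- bot.get_obs(): the state, without advancing time (a new reading comes with each control period).
- bot.camera(name): name is "scene" or "top"; returns the picture (420x560x3 uint8, red, green, blue); there is no depth.
- bot.camera_model(name): a dict with "vertical_fov" (degrees; the focal length in pixels is half the picture's height over the tangent of half this angle, whatever the lens; pixels are square), "cx", "cy" (the principal point, pixels), "R" (3x3) and "t" (3): a world point X has camera coordinates R X + t. Camera axes: x right, y down, z forward; pixel columns grow to the right and rows downward; lengths in m; the calibration is good to about 2 mm. A picture is of the moment at which its call begins. camera_model takes no time and is no camera call.
- bot.job_done(): hands the job in; it is judged then, once.
The state is a dict: "time": time; "q": joint angles; "qd": joint speeds; "joint_efforts": joint torques, N m; "ee_pos": TCP position; "tcp_rot": TCP orientation; "wrist_force": force on the tool from outside, world axes, zero at the start; "torque": the same for the moment, N m; "opening": finger opening in m; "grasp_force": force on a finger pad.
Only numpy, scipy, OpenCV 4.12 (cv2) and the standard library are available. Lean on these libraries where they do the work, as an engineer would, in place of code of your own. Each camera call takes 0.05 s, during which the arm holds its last target. There are 200 camera calls.

### The job

Get the pitch warmer ready: squeeze the sensor clip open, take it off its parking stand and clip it, upright and pushed down until its throat rests on the rim, onto the pan's front wall between the two small tabs. Then turn the dial to the two-dot mark and, last of all, press the start button and let it go. Leave the bowl, the stick and the lens where they are.

Things in the scene. Friction and masses are not known exactly. Their poses are not given: they have to be found in the camera images.
- clip: Loose sprung sensor clip, 66 g, like a big upright clothes peg: two steel levers with black grip bars on top, jaws below, between them a black sensor block (44 mm in x, 7 in y, z 0 to 22). Origin: the throat, centre of the block's underside, where the gripped edge bottoms. z up, x along the gripped edge, y across it: squeeze along y. Half a turn about z changes nothing.
- clip_grip (a point): Point midway between the clip's two grip bars, 46 mm above its origin (bars rise to 48 when squeezed); axes as the clip. The bars are rods along x, 26 mm long, 8 mm diameter, the highest part of the clip. Width over them (y): 52 mm parked, 35 mm squeezed fully open, a firm stop. Squeezing takes 6 N a side to begin, 10 N fully.
- clip_jaws (a point): Lowest point between the jaw tips, 28 mm below the clip's origin. Jaws are 24 mm long in x. Fully open they leave 19 mm between the tips (13 mm at 14 mm below the origin) and each reaches 15 mm out from the middle plane. Let go, the spring shuts them with about 9 N; friction then keeps the clip at the height where it was let go.
- jaw_a (a joint): Angle of one of the clip's two jaws (the other mirrors it): 0 when gripping a 4 mm edge (as parked, or on the pan), -0.069 shut on nothing, 0.21 rad squeezed fully open.
- stand: Fixed parking stand, left or right of the warmer: dark steel foot 90 x 80 x 16 mm with an upright steel strip 4 mm thick (y), 60 mm long (x), top edge 80 mm above the table. Origin: centre of the underside. The clip starts on the strip, lined up with it, throat on the top edge, within 10 mm of its middle.
- warmer: Fixed pitch warmer, 180 (x) by 335 mm (y), origin at the centre of its underside, front to -x. At -y an open steel pan 150 x 150 mm, walls 4 mm, rim 85 mm above the table, black set pitch up to 44 mm above the table; at +y a grey control box 150 mm wide, top 50 mm above the table, with the dial (nearer the robot) and the start button (farther).
- rim_mid (a point): Middle of the top edge of the pan's front wall, 85 mm above the table, halfway between two tabs that stand 10 mm above the rim (inner faces 90 mm apart). Axes as the warmer: the wall runs along y, 4 mm thick in x. The clip belongs here, its x along the wall; both sides of the wall are clear for 40 mm below the rim.
- dial_grip (a point): On the dial's upright axis, 84 mm above the table. The dial is black: round skirt 44 mm diameter with an upright bar grip 42 mm long, 14 mm thick, top 94 mm above the table, sides free from 64 mm up. A white line and a small nose mark the pointer end. The bar lies along this point's x axis, pointer at its -x end.
- dial (a joint): Dial angle, rad, growing clockwise from above. Detents every 30 degrees: 0 = pointer to the front (-x of the warmer) at the short bar mark (off), 0.524 one dot, 1.047 two dots (wanted), 1.571 three, 2.094 four (end stop). Starts at off or one dot. About 0.05 N m turns it; let go within 0.2 rad of a detent it pulls in.
- start_top (a point): Centre of the top of the black round start button (28 mm diameter, on the control box, behind the dial). Moves down with it.
- start (a joint): Travel of the start button: 0 up, 0.006 m fully down; a 5 N spring pushes it back up. It counts as pressed beyond 0.004 m.
- bowl: Loose glass bowl, 100 mm wide, 50 mm high, beside the warmer on the side away from the stand; origin under its centre. Leave it alone.
- stick: Loose wooden polishing stick with a black tip, about 138 mm long (along y), 20 mm thick, lying on the table to the left of the warmer; origin under the middle of its wooden part. Leave it alone.
- lens: Loose green glass lens blank, 70 mm diameter, 15 mm high, lying behind the warmer; origin under its centre. Leave it alone.
There are look-alikes about, which are no part of the job. What is shaped like the clip but green or pink is not meant.

How it is judged (in metres and radians):
On the way, in this order (a step that is already met when the one before it is completed fails the run):
1. the clip has been taken off the stand (carried more than 60 mm from where it started) (distance of clip from where it was at the start of the episode above 0.06 m), for 0.1 s.
2. the clip grips the pan's front wall between the tabs, upright, its throat on the rim, let go (x of clip in the frame of rim_mid between -0.006 and 0.006 m and y of clip in the frame of rim_mid between -0.022 and 0.022 m and z of clip in the frame of rim_mid between -0.004 and 0.006 m and angle between the x axis of clip and the y axis of warmer, either way round below 0.2 rad and angle between clip's own z axis and vertical below 0.2 rad and value of joint jaw_a between -0.04 and 0.05 rad and contact force between the fingers and clip below 0.1 N and linear speed of clip below 0.02 m/s), for 0.3 s.
3. then the dial stands at the two-dot mark (x of clip in the frame of rim_mid between -0.006 and 0.006 m and y of clip in the frame of rim_mid between -0.022 and 0.022 m and z of clip in the frame of rim_mid between -0.004 and 0.006 m and angle between the x axis of clip and the y axis of warmer, either way round below 0.2 rad and angle between clip's own z axis and vertical below 0.2 rad and value of joint jaw_a between -0.04 and 0.05 rad and value of joint dial between 0.917 and 1.177 rad), for 0.2 s.
4. then the start button is pressed (value of joint dial between 0.917 and 1.177 rad and value of joint start above 0.004 m), for 0.05 s.
At the end, for the whole second after the job is handed in: Clip let go, at rest on the front wall: throat 4 mm below to 6 mm above the rim, within 22 mm of the tabs' middle and 6 mm of the wall's middle plane, upright and lined up within 0.2 rad, jaw_a -0.04 to 0.05. Dial within 0.13 rad of two dots (1.047). Start pressed, now less than 2 mm down (all of step 3 and contact force between the fingers and clip below 0.1 N and linear speed of clip below 0.02 m/s and value of joint start below 0.002 m); the robot touches nothing.
It fails at once if the bowl is moved more than 30 mm (distance of bowl from where it was at the start of the episode above 0.03 m).
It fails at once if the stick is moved more than 30 mm (distance of stick from where it was at the start of the episode above 0.03 m).
It fails at once if the lens is moved more than 30 mm (distance of lens from where it was at the start of the episode above 0.03 m).
It fails at once if the start button is pressed while the dial is not at the two-dot mark (value of joint start above 0.004 m and not (value of joint dial between 0.917 and 1.177 rad)).
It also fails if it takes over 58 s, if anything falls off the work surface, if the arm or the gripper's body presses on something with over 40 N, if the wrist force passes 120 N, or if a joint passes its speed limit or range.

## Working session

There is one attempt and no reset: what is moved stays moved. The work goes in short steps, Python scripts to look and compute and a shell command to move; the robot and the scene stay as the last step left them, time stands still between calls to the robot, and variables do not carry over. Pictures are saved under pics/ and viewed, at most 10 in all, crops included, and the job is handed in when it is done.

```bash
mkdir -p pics; python3 - <<'E'
from workcell import bot
import cv2,numpy as np
for n in("scene","top"):
    im=bot.camera(n); cv2.imwrite(f"pics/{n}0.png",cv2.resize(im[:,:,::-1],(784,588),interpolation=cv2.INTER_CUBIC)); np.save(f"{n}0.npy",im)
    m=bot.camera_model(n); print(n,m)
print(bot.get_obs())
E
```

```text
scene {'vertical_fov': 46.95040288486952, 'cx': 283.910636329641, 'cy': 203.18712631566046, 'R': array([[ 8.15139398e-01,  5.79264600e-01,  5.33613498e-04],
       [ 4.91857078e-01, -6.91652616e-01, -5.28860354e-01],
       [-3.05981006e-01,  4.31357372e-01, -8.48708690e-01]]), 't': array([-0.49949596, -0.19782962,  1.69903121])}
top {'vertical_fov': 46.81195174280533, 'cx': 276.4545920703214, 'cy': 216.93611669900696, 'R': array([[-0.01923399, -0.99975308, -0.01112828],
       [-0.98775326,  0.02072445, -0.15464153],
       [ 0.15483398,  0.00801762, -0.98790797]]), 't': array([0.05188386, 0.59238557, 1.16507696])}
{'time': 0.1, 'q': array([7.48268976e+01, 5.00902129e+00, 1.00382049e+01, 9.50986506e+01,
       1.19738301e-03, 8.99989251e+01]), 'qd': array([-0.01749572, -0.02024482,  0.0494578 , -0.02010283,  0.00495943,
        0.06686882]), 'joint_efforts': array([ 1.20830842e-03, -5.21559584e+01,  4.65652907e+01,  1.60856510e-02,
       -2.22184315e-05, -2.14281226e-05]), 'ee_pos': array([0.14390256, 0.53065505, 0.24963658]), 'tcp_rot': array([-1.79930533e+02, -1.19868539e-03,  1.64827971e+02]), 'wrist_force': array([ 0.05168664, -0.25050485, -0.47521484]), 'torque': array([-0.01001599, -0.06598936, -0.02605621]), 'grasp_force': 0.0, 'opening': 0.08551925664721227}
```

View pics/scene0.png

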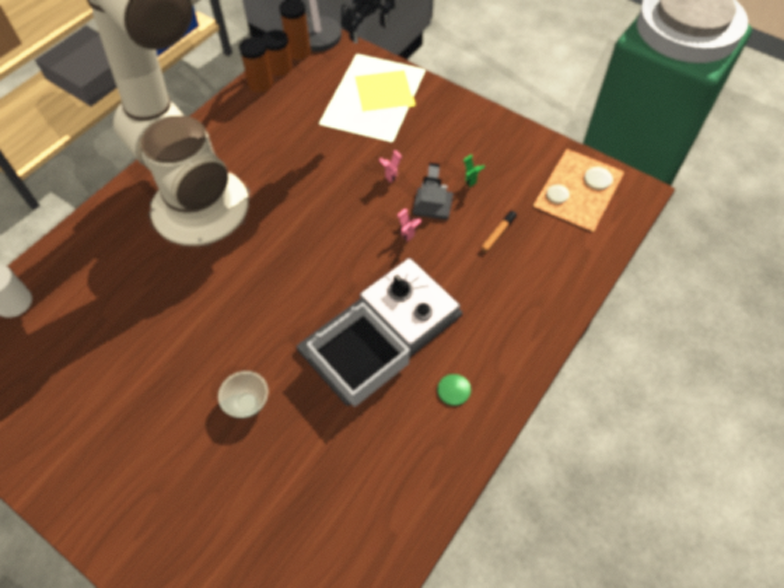

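View pics/top0.png

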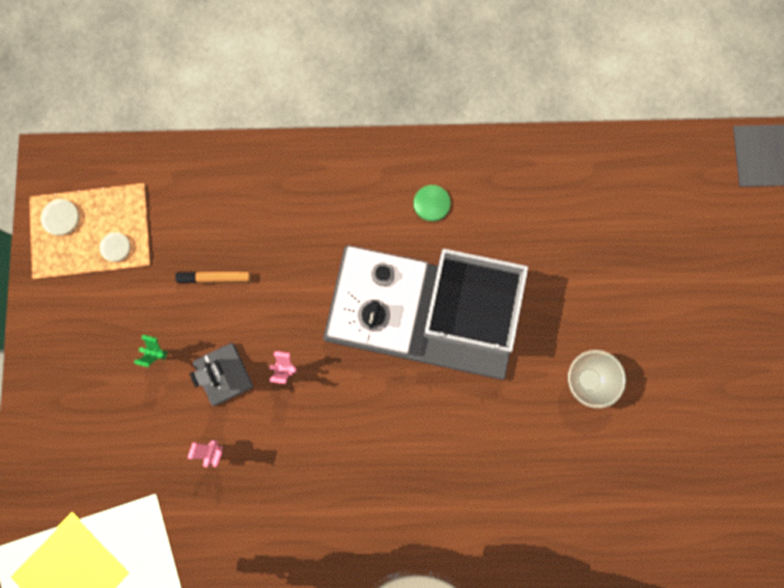

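```bash
cat > h.py <<'E'
import numpy as np,cv2
from workcell import bot
def cam(n):
    m=bot.camera_model(n); f=210/np.tan(np.radians(m["vertical_fov"]/2)); return f,m["cx"],m["cy"],np.array(m["R"]),np.array(m["t"])
def proj(n,X):
    f,cx,cy,R,t=cam(n); c=R@np.array(X,float)+t; return np.round([cx+f*c[0]/c[2],cy+f*c[1]/c[2]],1)
def ray(n,u,v):
    f,cx,cy,R,t=cam(n); d=R.T@np.array([(u-cx)/f,(v-cy)/f,1]); return -R.T@t,d
def onz(n,u,v,z):
    o,d=ray(n,u,v); return o+d*(z-o[2])/d[2]
def tri(uvs,uvt):
    A=[];b=[]
    (o1,d1),(o2,d2)=ray("scene",*uvs),ray("top",*uvt)
    s=np.linalg.lstsq(np.c_[d1,-d2],o2-o1,rcond=None)[0]
    p,q=o1+s[0]*d1,o2+s[1]*d2
    return (p+q)/2,np.linalg.norm(p-q)
E
python3 - <<'E'
from h import *
for X in([0,0,0],[.144,.531,.25],[.144,.531,.4]): print(proj("scene",X)*1.4,proj("top",X)*1.4)
t=np.load("top0.npy");s=np.load("scene0.npy")
def crop(im,c,r,k): 
    x,y=c; return cv2.resize(im[y-r:y+r,x-r:x+r,::-1],(k,k),interpolation=cv2.INTER_CUBIC)
# stand: scene(432,195)/1.4, top(215,372)/1.4
a=np.hstack([crop(s,(309,137),28,400),crop(t,(152,266),28,400)])
cv2.imwrite("pics/c1.png",a)
w=np.hstack([crop(s,(272,236),66,400),crop(t,(305,222),75,400)])
cv2.imwrite("pics/c2.png",w)
E
```

```text
[198.52 205.66] [417.34 649.04]
[367.36  30.8 ] [ 38.64 607.46]
[364.84 -24.92] [-27.58 644.28]
```

View pics/c1.png

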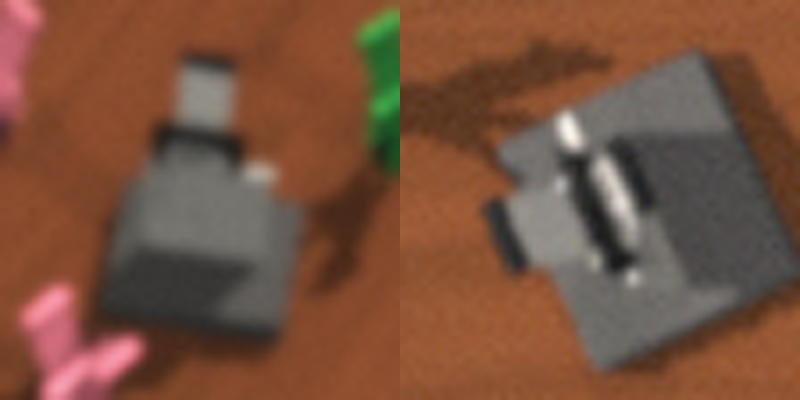

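View pics/c2.png

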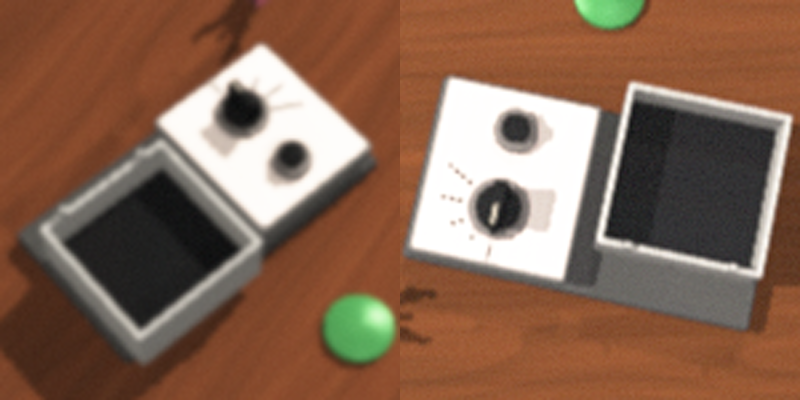

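```bash
python3 - <<'E'
from h import *
t=np.load("top0.npy");s=np.load("scene0.npy")
C={n:-cam(n)[3].T@cam(n)[4] for n in("scene","top")};print(C)
def rect(n,im,box,z,thr):
    x0,y0,x1,y1=box; m=np.zeros(im.shape[:2],np.uint8); m[y0:y1,x0:x1]=(im[y0:y1,x0:x1].min(2)>thr)*255
    cs=cv2.findContours(m,cv2.RETR_EXTERNAL,cv2.CHAIN_APPROX_NONE)[0]
    c=max(cs,key=cv2.contourArea)[:,0,:]
    P=np.array([onz(n,u,v,z)[:2] for u,v in c]); r=cv2.minAreaRect((P*1000).astype(np.float32)); print(n,z,len(cs),r)
for thr in(120,145,170): 
  rect("top",t,(305,176,380,252),.085,thr); rect("top",t,(231,174,302,254),.05,thr)
  rect("scene",s,(216,216,294,275),.085,thr)
# dark blobs on control box: dial and button
for n,im,box in(("top",t,(236,182,295,246)),("scene",s,(265,190,325,235))):
    x0,y0,x1,y1=box; m=(im[y0:y1,x0:x1].max(2)<75).astype(np.uint8)
    k,l,st,ce=cv2.connectedComponentsWithStats(m)
    for i in range(1,k):
        if st[i,4]>15: print(n,st[i]+np.r_[x0,y0,0,0,0],ce[i]+[x0,y0],onz(n,*(ce[i]+[x0,y0]),.08)[:2],onz(n,*(ce[i]+[x0,y0]),.06)[:2])
# stand foot & bars
d=lambda n,u,v,z:np.round(onz(n,u,v,z)*1000,1)
k=1/7.142857
for nm,a,z in(("barL",(105,237),.126),("barR",(233,175),.126),("block",(195,215),.102),("strip1",(168,128),.08),("strip2",(232,278),.08),("foot1",(295,50),.016),("foot2",(203,370),.016),("foot3",(400,268),.016),("foot4",(102,143),.016)):
    print(nm,d("top",a[0]*k+124,a[1]*k+238,z))
for nm,a,z in(("barTop",(207,62),.126),("barBot",(200,145),.126)):
    print(nm,d("scene",a[0]*k+281,a[1]*k+109,z))
E
```

```text
{'scene': array([ 1.02433401, -0.58037869,  1.33762484]), 'top': array([0.40573521, 0.03025304, 1.24317361])}
top 0.085 1 ((590.75927734375, -113.38289642333984), (154.2086181640625, 157.6715545654297), 76.5247802734375)
top 0.05 1 ((602.3573608398438, 59.12991714477539), (150.4855499267578, 170.07212829589844), 76.56198120117188)
scene 0.085 1 ((599.6760864257812, -78.59014892578125), (231.2817840576172, 160.61639404296875), 76.7795639038086)
top 0.085 1 ((591.8360595703125, -113.73666381835938), (152.33621215820312, 153.82008361816406), 76.59215545654297)
top 0.05 1 ((602.6141357421875, 58.62358474731445), (147.92092895507812, 168.26182556152344), 76.5904769897461)
scene 0.085 4 ((611.7979736328125, -29.31725311279297), (90.0809326171875, 94.11544799804688), 35.41671371459961)
top 0.085 1 ((592.0643920898438, -113.77222442626953), (151.37124633789062, 152.11570739746094), 76.52782440185547)
top 0.05 1 ((602.6240844726562, 58.691505432128906), (146.31068420410156, 166.1521453857422), 76.59274291992188)
scene 0.085 21 ((613.0214233398438, -28.447219848632812), (87.07836151123047, 94.11544799804688), 35.41671371459961)
top [269 190  10  10  77] [273.25974026 194.8961039 ] [0.64272512 0.04645272] [0.64680001 0.04673127]
top [259 215  16  19 191] [266.87958115 224.0104712 ] [0.57118575 0.06321321] [0.57403056 0.06377993]
scene [279 199  13  14 129] [285.06976744 205.90697674] [0.57948207 0.05288493] [0.57240759 0.06295572]
scene [298 218   8   7  48] [301.5 221. ] [0.65029366 0.03809594] [0.64434529 0.04793154]
scene [312 225  13  10  61] [319.21311475 230.36065574] [0.71102972 0.04211206] [0.70604724 0.05201153]
barL [461.3 358.3 126. ]
barR [480.4 317.4 126. ]
block [469.1 335.8 102. ]
strip1 [499.7 351.4  80. ]
strip2 [449.1 328.9  80. ]
foot1 [531.8 324.3  16. ]
foot2 [419.6 354.9  16. ]
foot3 [453.9 286.   16. ]
foot4 [500.  392.5  16. ]
barTop [464.4 358.1 126. ]
barBot [489.7 314.5 126. ]
```

```bash
python3 - <<'E'
from h import *
t=np.load("top0.npy").astype(int);s=np.load("scene0.npy").astype(int)
# pink/green look-alikes
for n,im in(("top",t),("scene",s)):
    for nm,m in(("pink",(im[...,0]-im[...,1]>70)&(im[...,2]>100)),("green",(im[...,1]-im[...,0]>60))):
        k,l,st,ce=cv2.connectedComponentsWithStats(m.astype(np.uint8))
        for i in range(1,k):
            if st[i,4]>20: print(n,nm,st[i],ce[i].round(1),onz(n,*ce[i],.03)[:2].round(3))
# dial white line (top view)
sub=t[212:238,255:285].min(2); np.set_printoptions(linewidth=200)
print(sub)
sc=s[195:218,275:297].min(2); print(sc)
E
```

```text
top pink [193 251  18  23 245] [200.9 262.1] [0.486 0.231]
top pink [134 314  24  20 261] [146.6 323. ] [0.339 0.364]
top green [296 133  25  24 487] [308.  144.6] [ 0.784 -0.045]
top green [ 96 240  22  22 233] [106.8 250.9] [0.518 0.468]
scene pink [271 108  16  16 102] [279.5 115.4] [0.325 0.378]
scene pink [284 149  17  17 120] [290.6 157.5] [0.466 0.246]
scene green [506  50  10   7  35] [510.4  52.9] [0.877 1.174]
scene green [332 112  13  14  68] [336.6 119.4] [0.502 0.481]
scene green [314 268  21  21 320] [323.3 278.2] [ 0.795 -0.059]
[[254 254 253 254 254 254 254 254 254 255 253 253 253 252 251 255 254 254 254 253 253 253 254 253 253 253 253 254 254 253]
 [250 251 253 254 254 254 254 251 247 239 228 224 225 226 229 238 248 254 254 254 254 254 253 254 253 253 253 254 253 253]
 [226 217 243 254 254 250 240 223 205 182 155 127 128 139 150 173 212 236 246 254 255 254 254 254 253 253 253 254 253 254]
 [204 169 235 253 249 224 196 170 163 139 102  65  66  72  79 116 159 182 207 245 255 255 254 254 254 253 254 254 253 254]
 [240 227 245 244 222 182 161 143 126 101  67  50  43  41 
[... 4042 characters left out ...]
9  37  28  22  22  22  25  27  37  62  98 128 158 200 235 247]
 [199 176 153 122  95  80  69  54  49  39  33  36  39  51  66  93 120 144 175 221 242 249]
 [188 178 167 144 118  96  83  73  67  62  58  55  67  84 103 118 138 163 202 235 246 249]
 [183 178 176 163 144 123 101  87  81  79  78  77  87 107 130 146 167 201 232 245 248 249]
 [180 179 178 173 166 150 131 114 104  98  97  97 106 125 154 188 213 235 244 248 249 249]
 [180 179 179 178 175 169 158 145 137 135 143 147 153 172 202 230 240 246 248 249 248 247]
 [188 178 178 179 178 176 174 170 169 183 200 212 217 228 236 244 248 249 249 248 246 243]
 [198 183 178 179 180 179 179 179 188 213 234 241 243 245 247 248 249 249 248 246 242 233]]
```

```bash
python3 -m crank '[[[0.8,-0.45,0,0,0,0.3],[0.8,-0.45,0,0,0,0.3],[0.8,-0.45,0,0,0,0.3],[0.8,-0.45,0,0,0,0.3],[0.8,-0.45,0,0,0,0.3],[0.8,-0.45,0,0,0,0.3],[0.8,-0.45,0,0,0,0.3],[0.8,-0.45,0,0,0,0.3],[0.8,-0.45,0,0,0,0.3],[0.8,-0.45,0,0,0,0.3],[0.8,-0.5,0,0,0,0.3],[0.8,-0.5,0,0,0,0.3],[0.8,-0.5,0,0,0,0.3],[0.8,-0.5,0,0,0,0.3],[0.8,-0.5,0,0,0,0.3],[0.8,-0.5,0,0,0,0.3],[0.8,-0.5,0,0,0,0.3],[0.8,-0.5,0,0,0,0.3],[0.8,-0.5,0,0,0,0.3],[0.8,-0.5,0,0,0,0.2]]]' 0.9 30
```

```text
time: 1.77
ee_pos: [0.4646, 0.3402, 0.2499]
tcp_rot: [-180.0, -0.0, -154.5]
wrist_force: [-0.6, 1.1, 0.5]
opening: 0.0768
grasp_force: 0.0
```

```bash
python3 -m crank '[[[0.3,-0.13,-0.4,0,0,0],[0,0,-0.9,0,0,0],[0,0,-0.9,0,0,0],[0,0,-0.9,0,0,0],[0,0,-0.9,0,0,0],[0,0,-0.7,0,0,0],[0,0,-0.6,0,0,0],[0,0,-0.5,0,0,0],[0,0,-0.4,0,0,0],[0,0,0,0,0,0],[0,0,0,0,0,0],[0,0,0,0,0,0]]]' 0.9 30
python3 - <<'E'
from h import *
s=bot.camera("scene");t=bot.camera("top")
c=lambda im,x,y,r:cv2.resize(im[y-r:y+r,x-r:x+r,::-1],(400,400),interpolation=cv2.INTER_CUBIC)
cv2.imwrite("pics/g1.png",np.hstack([c(s,309,130,40),c(t,150,266,40)]))
E
```

```text
time: 2.77
ee_pos: [0.4702, 0.3385, 0.1271]
tcp_rot: [180.0, 0.1, -154.6]
wrist_force: [-0.1, 0.1, -0.3]
opening: 0.077
grasp_force: 0.0
```

View pics/g1.png

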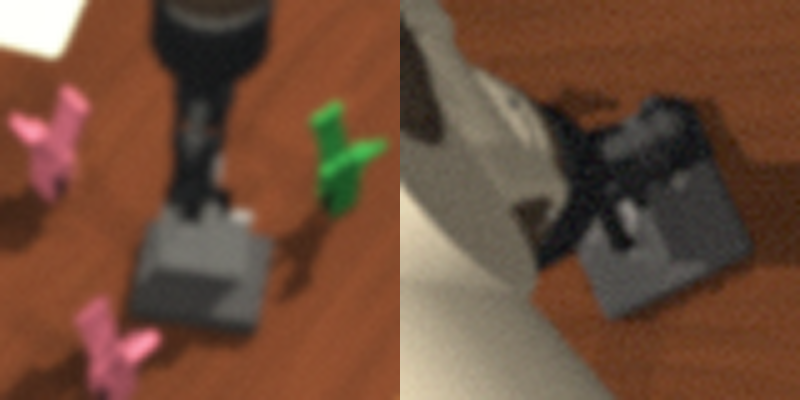

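```bash
python3 -m crank '[[[0,-0.05,-0.2,0,0,0],[0,0,0,0,0,0]]]' 0.9 30; python3 -m crank '[[[0,0,0,0,0,0],[0,0,0,0,0,0],[0,0,0,0,0,0],[0,0,0,0,0,0],[0,0,0,0,0,0],[0,0,0,0,0,0],[0,0,0,0,0,0],[0,0,0,0,0,0],[0,0,0,0,0,0],[0,0,0,0,0,0]]]' 0 30
```

```text
time: 3.03
ee_pos: [0.4699, 0.3371, 0.122]
tcp_rot: [-180.0, -0.0, -154.6]
wrist_force: [-0.6, 0.0, -0.2]
opening: 0.0767
grasp_force: 0.0
time: 3.87
ee_pos: [0.4707, 0.3377, 0.1247]
tcp_rot: [180.0, 0.2, -154.6]
wrist_force: [-1.6, -0.4, 11.9]
opening: 0.0335
grasp_force: 29.4
```

```bash
python3 -m crank '[[[0,0,0.3,0,0,0],[0,0,0.6,0,0,0],[0,0,0.9,0,0,0],[0,0,1,0,0,0],[0,0,1,0,0,0],[0,0,0.8,0,0,0],[0,0,0.4,0,0,0],[0,0,0,0,0,0],[0,0,0,0,0,0]]]' 0 30
python3 -m crank '[[[0.1,-0.5,0,0,0,0.3],[0.1,-0.8,0,0,0,0.3],[0.1,-0.9,0,0,0,0.3],[0.1,-0.9,0,0,0,0.3],[0.1,-0.9,0,0,0,0.3],[0.1,-0.9,0,0,0,0.3],[0.1,-0.9,0,0,0,0.3],[0.1,-0.9,0,0,0,0.3],[0.1,-0.9,0,0,0,0.3],[0.1,-0.9,0,0,0,0.3],[0.1,-0.9,0,0,0,0.3],[0.1,-0.9,0,0,0,0.3],[0.1,-0.9,0,0,0,0.3],[0.1,-0.9,0,0,0,0.3],[0.1,-0.9,0,0,0,0.3],[0.1,-0.9,0,0,0,0.3],[0.1,-0.9,0,0,0,0.3],[0.1,-0.9,0,0,0,0.3],[0.1,-0.9,0,0,0,0.3],[0.1,-0.9,0,0,0,0.3]]]' 0 30
python3 -m crank '[[[0.1,-0.9,0,0,0,0.3],[0.1,-0.9,0,0,0,0.3],[0.1,-0.9,0,0,0,0.3],[0.1,-0.9,0,0,0,0.3],[0.1,-0.7,0,0,0,0.25],[0,0,0,0,0,0],[0,0,0,0,0,0],[0,0,0,0,0,0]]]' 0 30
python3 - <<'E'
from h import *
s=bot.camera("scene");t=bot.camera("top")
np.save("s2.npy",s);np.save("t2.npy",t);print(bot.get_obs()["ee_pos"],bot.get_obs()["tcp_rot"])
c=lambda im,x,y,r:cv2.resize(im[y-r:y+r,x-r:x+r,::-1],(400,400),interpolation=cv2.INTER_CUBIC)
cv2.imwrite("pics/g2.png",np.hstack([c(s,250,205,60),c(t,330,250,60)]))
E
```

```text
time: 4.62
ee_pos: [0.47, 0.3373, 0.2221]
tcp_rot: [180.0, 0.0, -154.6]
wrist_force: [0.0, 0.8, -0.9]
opening: 0.0334
grasp_force: 30.3
time: 6.28
ee_pos: [0.5094, -0.0137, 0.2207]
tcp_rot: [179.9, -0.0, -113.3]
wrist_force: [0.4, 0.3, -0.6]
opening: 0.0339
grasp_force: 30.3
time: 6.95
ee_pos: [0.5196, -0.0983, 0.2214]
tcp_rot: [179.9, 0.0, -103.4]
wrist_force: [0.4, 0.4, -0.4]
opening: 0.0333
grasp_force: 30.3
[ 0.51977038 -0.09802368  0.22195215] [ 1.79966621e+02  7.67564456e-03 -1.03369442e+02]
```

View pics/g2.png

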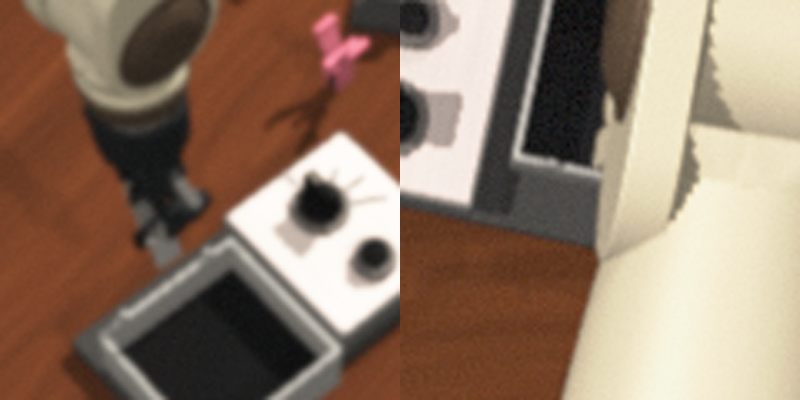

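```bash
python3 - <<'E'
from h import *
a=np.radians(-13.45); x=np.array([np.cos(a),np.sin(a)]); y=np.array([-x[1],x[0]])
r=np.array([.5209,-.0967])
s=np.load("s2.npy"); t0=np.load("top0.npy"); s0=np.load("scene0.npy")
for nm,p,z in(("mid",r,.085),("tabA",r+.048*y,.095),("tabB",r-.048*y,.095),("cornerL",r+.075*y-.002*x,.085),("cornerR",r-.075*y-.002*x,.085)):
    u=proj("scene",[*p,z]);w=proj("top",[*p,z]);print(nm,u,(u-[190,145])/.3,w,(w-[230,147])*400/150+[400,0])
for z in(.177,.149): u=proj("scene",[.5198,-.0981,z]);print(u,(u-[190,145])/.3)
# wall profile in top view: brightness along x_w through the rim middle, z=.085
for im,n in((t0,"top"),(s0,"scene")):
  for off in(-.02,0,.02):
    P=[proj(n,[*(r+off*y+d*x),.085]) for d in np.arange(-.016,.017,.002)]
    m=cv2.remap(im,np.array(P,np.float32)[:,None,0],np.array(P,np.float32)[:,None,1],cv2.INTER_LINEAR)
    print(n,off,m[:,0].mean(1).round())
E
```

```text
mid [239.5 230.4] [165.         284.66666667] [334.  243.1] [677.33333333 256.26666667]
tabA [252.  219.4] [206.66666667 248.        ] [314.6 238.4] [625.6        243.73333333]
tabB [226.3 238.3] [121. 311.] [354.3 247. ] [731.46666667 266.66666667]
cornerL [258.7 215.6] [229.         235.33333333] [303.1 237.3] [594.93333333 240.8       ]
cornerR [218.8 244.9] [ 96. 333.] [364.7 250.6] [759.2        276.26666667]
[236.4 214.7] [154.66666667 232.33333333]
[237.2 219.7] [157.33333333 249.        ]
top -0.02 [107. 108. 110. 113. 122. 131. 158. 197. 227. 212. 145.  82.  52.  55.
  55.  48.  51.]
top 0 [106. 107. 107. 112. 119. 131. 152. 197. 222. 197. 137.  79.  50.  51.
  50.  50.  51.]
top 0.02 [105. 104. 105. 112. 120. 130. 150. 197. 220. 205. 143.  80.  50.  50.
  51.  50.  52.]
scene -0.02 [ 74.  75.  80.  85.  94. 107. 134. 160. 172. 172. 157. 139. 120. 112.
 107. 106. 104.]
scene 0 [ 72.  75.  78.  84.  94. 114. 137. 165. 174. 175. 157. 134. 119. 112.
 107. 106. 105.]
scene 0.02 [ 77.  79.  81.  85.  93. 112. 135. 159. 170. 170. 153. 130. 118. 109.
 107. 105. 102.]
```

```bash
python3 -m crank '[[[0.07,0.06,-0.3,0,0,0],[0,0,-0.7,0,0,0],[0,0,-0.8,0,0,0],[0,0,-0.6,0,0,0],[0,0,-0.3,0,0,0],[0,0,-0.3,0,0,0],[0,0,-0.3,0,0,0],[0,0,-0.3,0,0,0],[0,0,-0.3,0,0,0],[0,0,-0.3,0,0,0],[0,0,-0.2,0,0,0],[0,0,-0.1,0,0,0],[0,0,0,0,0,0],[0,0,0,0,0,0]]]' 0 30
```

```text
time: 8.22
ee_pos: [0.5214, -0.0976, 0.1324]
tcp_rot: [-180.0, -0.0, -103.4]
wrist_force: [0.0, 0.4, 0.2]
opening: 0.0335
grasp_force: 30.3
```

No lateral contact. Push down gently.

```bash
python3 -m crank '[[[0,0,-0.1,0,0,0],[0,0,-0.1,0,0,0],[0,0,0,0,0,0],[0,0,0,0,0,0]]]' 0 30;  python3 -m crank '[[[0,0,-0.1,0,0,0],[0,0,0,0,0,0],[0,0,0,0,0,0]]]' 0 30
```

```text
time: 8.55
ee_pos: [0.5218, -0.0978, 0.1297]
tcp_rot: [-179.9, -0.0, -103.4]
wrist_force: [-2.0, -0.3, 8.3]
opening: 0.0338
grasp_force: 30.9
time: 8.8
ee_pos: [0.5221, -0.0979, 0.1295]
tcp_rot: [-179.8, -0.0, -103.4]
wrist_force: [-5.8, -0.1, 20.1]
opening: 0.0337
grasp_force: 31.7
```

```bash
python3 -m crank '[[[0,0,0.1,0,0,0],[0,0,0,0,0,0]]]' 0 30; python3 -m crank '[[[0,0,0,0,0,0],[0,0,0,0,0,0],[0,0,0,0,0,0],[0,0,0,0,0,0],[0,0,0,0,0,0],[0,0,0,0,0,0]]]' 0.95 30; python3 -m crank '[[[0,0,0.3,0,0,0],[0,0,0.6,0,0,0],[0,0,0.9,0,0,0],[0,0,0.9,0,0,0],[0,0,0.9,0,0,0],[0,0,0.6,0,0,0],[0,0,0,0,0,0]]]' 0.95 30
python3 -m crank '[[[0.1,0.9,0,0,0,0],[0.1,0.9,0,0,0,0],[0.1,0.9,0,0,0,0],[0.1,0.9,0,0,0,0],[0.1,0.9,0,0,0,0],[0.2,0.9,0,0,0,0],[0.5,0.8,0,0,0,0],[0.7,0.8,0,0,0,0],[0.7,0.8,0,0,0,0],[0,0,0,0,0,0]]]' 0.95 30
python3 - <<'E'
from h import *
s=bot.camera("scene");t=bot.camera("top")
np.save("s3.npy",s);np.save("t3.npy",t)
c=lambda im,x,y,r:cv2.resize(im[y-r:y+r,x-r:x+r,::-1],(400,400),interpolation=cv2.INTER_CUBIC)
cv2.imwrite("pics/g3.png",np.hstack([c(s,250,220,50),c(t,320,235,50)]))
E
```

```text
time: 8.97
ee_pos: [0.5219, -0.0978, 0.1297]
tcp_rot: [-179.9, -0.0, -103.4]
wrist_force: [-2.3, -0.4, 11.4]
opening: 0.0337
grasp_force: 31.2
time: 9.47
ee_pos: [0.5214, -0.0976, 0.1281]
tcp_rot: [180.0, 0.0, -103.4]
wrist_force: [0.9, -0.3, -0.0]
opening: 0.0809
grasp_force: 0.0
time: 10.05
ee_pos: [0.5224, -0.0978, 0.2163]
tcp_rot: [-179.7, 0.0, -103.4]
wrist_force: [0.9, -0.9, -0.5]
opening: 0.0812
grasp_force: 0.0
time: 10.88
ee_pos: [0.5747, 0.0607, 0.2113]
tcp_rot: [180.0, 0.0, -103.3]
wrist_force: [0.4, -0.2, 0.1]
opening: 0.0813
grasp_force: 0.0
```

View pics/g3.png

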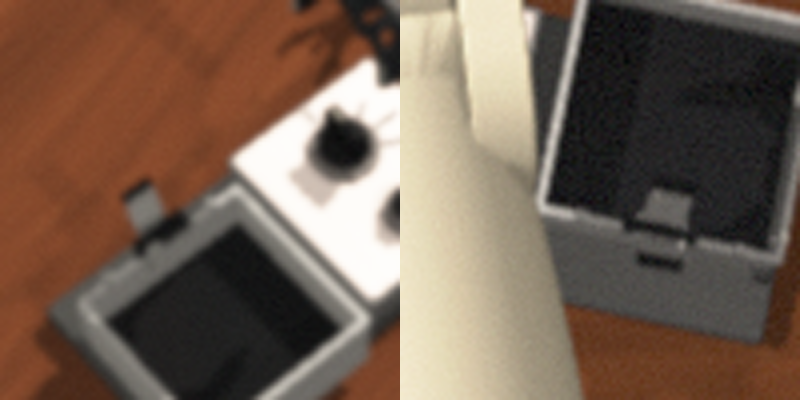

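```bash
python3 - <<'E'
from h import *
a=np.radians(-13.45); x=np.array([np.cos(a),np.sin(a)]); y=np.array([-x[1],x[0]])
p=onz("top",265.5,222.5,.094)[:2];q=onz("top",264.0,230,.094)[:2];print(p,q,np.degrees(np.arctan2(*(p-q)[::-1])))
b=np.mean([[.6468,.0467],[.6443,.0479]],0)
for n,v in(("line",(p+q)/2),("btn",b),("dial",np.array([.5725,.0625])),("dtop",np.array([.5718,.0633])),("panC",np.array([.5919,-.1137]))): print(n,v,v@x,v@y)
E
```

```text
[0.57291452 0.0660604 ] [0.55489298 0.0699282 ] -12.11312795500016
line [0.56390375 0.0679943 ] 0.532622462431531 0.19729159810987051
btn [0.64555 0.0473 ] 0.6168428492489006 0.19615552969645822
dial [0.5725 0.0625] 0.5422609017242181 0.19394745283513765
dtop [0.5718 0.0633] 0.5413940230576826 0.1945626937452743
panC [ 0.5919 -0.1137] 0.6021123656139938 0.027092419137466822
```

```bash
python3 -m crank '[[[0,0,0,0,0,-0.93],[0,0,0,0,0,-0.94],[0,0,0,0,0,-0.94],[0,0,0,0,0,-0.94],[0,0,0,0,0,-0.94],[0,0,0,0,0,-0.94],[0,0,0,0,0,-0.94],[0,0,0,0,0,-0.94],[0,0,0,0,0,-0.94],[0,0,0,0,0,-0.94],[0,0,0,0,0,-0.94],[0,0,0,0,0,-0.94],[0,0,0,0,0,-0.94],[0,0,0,0,0,-0.9],[-0.1,0.18,0,0,0,0],[0,0,0,0,0,0],[0,0,0,0,0,0]]]' 0.55 30
python3 -m crank '[[[0,0,-0.6,0,0,0],[0,0,-0.9,0,0,0],[0,0,-0.9,0,0,0],[0,0,-0.9,0,0,0],[0,0,-0.5,0,0,0],[0,0,0,0,0,0],[0,0,0,0,0,0]]]' 0.55 30
```

```text
time: 12.4
ee_pos: [0.571, 0.0618, 0.2125]
tcp_rot: [-180.0, 0.0, 166.7]
wrist_force: [0.7, 0.3, -0.4]
opening: 0.0475
grasp_force: 0.0
time: 12.98
ee_pos: [0.5711, 0.0619, 0.1364]
tcp_rot: [-180.0, -0.0, 166.5]
wrist_force: [-0.0, -0.4, 0.5]
opening: 0.0471
grasp_force: 0.0
```

```bash
python3 -m crank '[[[0.07,0.14,-0.4,0,0,0],[0,0,-0.6,0,0,0],[0,0,-0.6,0,0,0],[0,0,-0.5,0,0,0],[0,0,-0.3,0,0,0],[0,0,-0.1,0,0,0],[0,0,0,0,0,0],[0,0,0,0,0,0]]]' 0.55 30
python3 -m crank '[[[0,0,0,0,0,0],[0,0,0,0,0,0],[0,0,0,0,0,0],[0,0,0,0,0,0],[0,0,0,0,0,0],[0,0,0,0,0,0],[0,0,0,0,0,0],[0,0,0,0,0,0]]]' 0 25
```

```text
time: 13.65
ee_pos: [0.5729, 0.0648, 0.0865]
tcp_rot: [180.0, 0.0, 166.5]
wrist_force: [-0.8, 0.2, -0.3]
opening: 0.0468
grasp_force: 0.0
time: 14.32
ee_pos: [0.5729, 0.0641, 0.087]
tcp_rot: [-179.9, 0.1, 166.4]
wrist_force: [-0.7, -5.6, 4.0]
opening: 0.0134
grasp_force: 28.6
```

```bash
python3 -m crank '[[[0,-0.04,0,0,0,-0.5],[0,0,0,0,0,-0.7],[0,0,0,0,0,-0.7],[0,0,0,0,0,-0.7],[0,0,0,0,0,-0.7],[0,0,0,0,0,-0.7],[0,0,0,0,0,-0.7],[0,0,0,0,0,-0.7],[0,0,0,0,0,-0.7],[0,0,0,0,0,-0.7],[0,0,0,0,0,-0.7],[0,0,0,0,0,-0.7],[0,0,0,0,0,-0.6],[0,0,0,0,0,0],[0,0,0,0,0,0]]]' 0 25
```

```text
time: 15.57
ee_pos: [0.572, 0.0629, 0.087]
tcp_rot: [-179.9, 0.1, 105.9]
wrist_force: [-7.3, -7.0, 7.3]
opening: 0.0133
grasp_force: 29.2
```

```bash
python3 -m crank '[[[0,0,0,0,0,0],[0,0,0,0,0,0],[0,0,0,0,0,0],[0,0,0,0,0,0]]]' 0.5 25;  python3 -m crank '[[[0,0,0.5,0,0,0],[0,0,0.9,0,0,0],[0,0,0.9,0,0,0],[0,0,0.7,0,0,0],[-0.9,0.5,0.5,0,0,0],[-0.9,0.9,0.5,0,0,0],[-0.9,0.9,0,0,0,0],[-0.9,0.9,0,0,0,0],[-0.9,0.9,0,0,0,0],[-0.9,0.9,0,0,0,0],[-0.9,0.9,0,0,0,0],[-0.5,0.5,0,0,0,0],[0,0,0,0,0,0]]]' 0.5 25
python3 - <<'E'
from h import *
s=bot.camera("scene");t=bot.camera("top");np.save("s4.npy",s);np.save("t4.npy",t)
c=lambda im,x,y,r:cv2.resize(im[y-r:y+r,x-r:x+r,::-1],(400,400),interpolation=cv2.INTER_CUBIC)
cv2.imwrite("pics/g4.png",np.hstack([c(s,270,225,55),c(t,300,230,65)]))
E
```

```text
time: 15.9
ee_pos: [0.5729, 0.0642, 0.0863]
tcp_rot: [180.0, -0.0, 106.0]
wrist_force: [-0.4, -0.2, -0.6]
opening: 0.0424
grasp_force: 0.0
time: 16.98
ee_pos: [0.4353, 0.1936, 0.1674]
tcp_rot: [179.9, -0.0, 106.1]
wrist_force: [0.4, 0.5, -0.5]
opening: 0.0422
grasp_force: 0.0
```

View pics/g4.png

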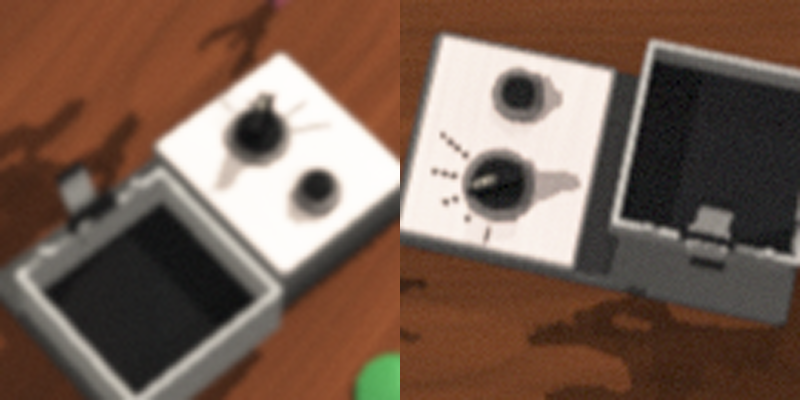

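```bash
python3 -m crank '[[[0.5,-0.35,0,0,0,0],[0.9,-0.63,0,0,0,0],[0.9,-0.63,0,0,0,0],[0.9,-0.63,0,0,0,0],[0.9,-0.63,0,0,0,0],[0.9,-0.63,0,0,0,0],[0.9,-0.63,0,0,0,0],[0.9,-0.63,0,0,0,0],[0.9,-0.63,0,0,0,0],[0.9,-0.63,0,0,0,0],[0.9,-0.6,0,0,0,0],[0.9,-0.6,0,0,0,0],[0,0,0,0,0,0],[0,0,-0.9,0,0,0],[0,0,-0.9,0,0,0],[0,0,-0.7,0,0,0],[0,0,-0.4,0,0,0],[0,0,0,0,0,0],[0,0,0,0,0,0]]]' 0 25
```

```text
time: 18.67
ee_pos: [0.6448, 0.047, 0.1083]
tcp_rot: [-180.0, -0.0, 105.9]
wrist_force: [0.2, -0.2, 0.7]
opening: -0.0003
grasp_force: 0.0
```

```bash
python3 -m crank '[[[0,0,-0.2,0,0,0],[0,0,-0.2,0,0,0],[0,0,-0.2,0,0,0],[0,0,-0.2,0,0,0],[0,0,-0.1,0,0,0],[0,0,0,0,0,0],[0,0,0,0,0,0]]]' 0;  python3 -m crank '[[[0,0,-0.2,0,0,0],[0,0,0,0,0,0],[0,0,0,0,0,0]]]' 0
```

```text
time: 19.25
ee_pos: [0.6447, 0.0477, 0.0905]
tcp_rot: [180.0, 0.0, 106.0]
wrist_force: [-0.6, 0.7, 2.7]
opening: 0.0002
grasp_force: 0.8
time: 19.5
ee_pos: [0.645, 0.0477, 0.0866]
tcp_rot: [180.0, 0.0, 106.0]
wrist_force: [-0.6, 0.1, 4.1]
opening: 0.0002
grasp_force: 2.0
```

```bash
python3 -m crank '[[[0,0,-0.15,0,0,0],[0,0,-0.1,0,0,0],[0,0,0,0,0,0],[0,0,0,0,0,0]]]' 0
```

```text
time: 19.83
ee_pos: [0.6451, 0.0477, 0.0848]
tcp_rot: [179.8, 0.0, 106.0]
wrist_force: [-7.6, -1.0, 22.8]
opening: -0.0002
grasp_force: 11.3
```

```bash
python3 -m crank '[[[0,0,0.3,0,0,0],[0,0,0.8,0,0,0],[0,0,0.9,0,0,0],[0,0,0.9,0,0,0],[0,0,0.9,0,0,0],[-0.9,0.6,0,0,0,0],[-0.9,0.6,0,0,0,0],[-0.9,0.6,0,0,0,0],[-0.9,0.6,0,0,0,0],[-0.9,0.6,0,0,0,0],[-0.9,0.6,0,0,0,0],[-0.9,0.6,0,0,0,0],[-0.9,0.6,0,0,0,0],[-0.9,0.6,0,0,0,0],[-0.9,0.6,0,0,0,0],[-0.9,0.6,0,0,0,0],[0,0,0,0,0,0],[0,0,0,0,0,0],[0,0,0,0,0,0]]]' 0
python3 - <<'E'
from h import *
s=bot.camera("scene");t=bot.camera("top")
for a,b,nm in((s,np.load("s4.npy"),"scene"),(t,np.load("t4.npy"),"top")):
    d=np.abs(a.astype(int)-b).max(2)>60
    x0,y0,x1,y1=(220,190,330,275) if nm=="scene" else (235,170,365,260)
    print(nm,d[y0:y1,x0:x1].sum())
c=lambda im,x,y,r:cv2.resize(im[y-r:y+r,x-r:x+r,::-1],(400,400),interpolation=cv2.INTER_CUBIC)
cv2.imwrite("pics/g5.png",np.hstack([c(s,270,225,55),c(t,300,230,65)]))
E
```

```text
time: 21.42
ee_pos: [0.447, 0.1796, 0.1573]
tcp_rot: [180.0, 0.0, 106.0]
wrist_force: [-0.1, -0.2, 0.4]
opening: 0.0001
grasp_force: 0.0
scene 0
top 0
```

View pics/g5.png

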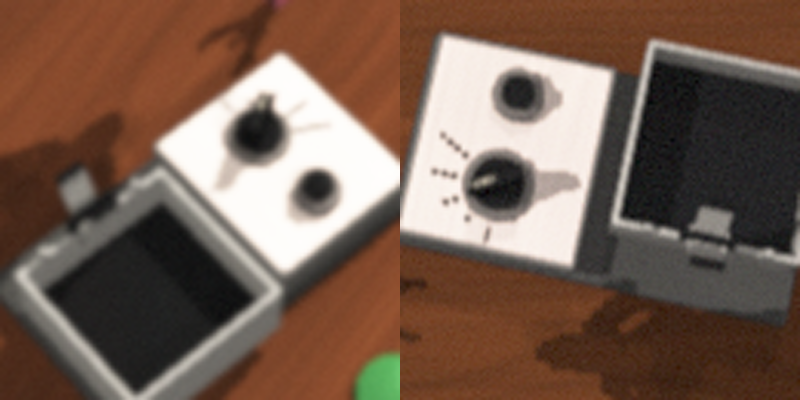

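The clip is still on the wall at (712,235), the pointer still points left toward the two-dot mark, and the button is back up. The gripper is clear.

```bash
python3 -c "
from workcell import bot
print(bot.job_done())"
```

```text
the job is handed in; nothing more can be done
None
```

The job is handed in, with no verdict returned: my last pictures show the clip on the pan's front wall between the tabs and the dial at two dots, and the start button was pressed to its stop (23 N at the wrist) and let go.

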